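# Fold the tube retainer down and snap the transport case shut

### The job

Get the sample-tube case ready for the courier by pushing only. First push the upright slotted retaining flap over until it lies flat across the tube caps, then push the open cover over it and press down on the front edge until the catch snaps and the cover is fully shut. Leave the tubes in their places, do not lift, tip or shove the case, leave the things round it where they are, and finish with the hand clear.

Things in the scene. Friction and masses are not known exactly. Their poses are not given: they have to be found in the camera images.
- case: Grey plastic transport case for tubes, loose on the desk, about 2 kg. Tub 114 deep (x) x 118 wide (y) x 95 high mm, walls 5 mm; carrying ledges make it 138 wide. A white tube grid, 4 x 4 places 24 mm apart, is fixed in it. Origin: centre of the underside; z up; its -x side is the front (catch side, facing the robot within 0.4 rad); y runs along both hinges.
- flap (a joint): Retaining flap: slotted aluminium plate, 104 wide x 92 long x 3 mm, hinged along the inside of the case's front wall. 0 rad = lying flat over the caps, pointing to the case's +x; 1.57 = upright, more = leaning to the front; range 0 to 1.9. Pushed on its front face. Light friction hinge (0.06 N m), stays where left. While it stands it blocks the cover.
- flap_hinge (a point): Middle of the flap's hinge line, fixed to the case at x = -49, z = 90.5 mm in its frame; the line runs along the case's y. Axes as the case's.
- flap_edge (a point): Middle of the free edge of the flap (a small tab, 40 mm wide, goes 7 mm further), 92 mm from the flap's hinge line. x axis: along the flap away from its hinge; z axis: normal of the flap, on the side pushed.
- cover (a joint): Cover: shallow grey lid, 124 wide x 118 deep x 16 mm, hinged along the back of the case. 0 rad = shut; grows as it swings up and back; 1.57 = upright; range 0 to 1.95. Friction hinge (0.15 N m), stays where left. Pushed from behind, on its outer face (16 mm from the hinge line), towards the front and down.
- cover_hinge (a point): Middle of the cover's hinge line, fixed to the case at x = +59, z = 97 mm in its frame; the line runs along the case's y. Axes as the case's.
- cover_edge (a point): Middle of the front (free) edge of the cover on its outer face, 118 mm from the cover's hinge line; when shut it is 113 mm above the desk. z axis: outward normal of the cover; x axis: along the cover towards its hinge.
- catch (a point): Middle of the catch: a sprung steel roller, 34 mm wide, on the front of the tub, 89 mm above the desk. A tongue at the middle of the cover's front edge (32 mm wide, 15 mm beyond the edge) has a bead that snaps under it. Merely laid down, the cover stops on it at about 0.09 rad, front edge 12 mm high; 10 to 15 N on the front edge snaps it to 0.
- tube_a_mid (a point): Centre (half-way up) of a loose capped blood tube, 15 dia x 78 mm, standing in the front row (next to the flap's hinge), leftmost place of the grid; 48 mm above the case's underside, its cap top at 87 mm. To be left where it stands.
- tube_b_mid (a point): Centre (half-way up) of a loose capped blood tube, 15 dia x 78 mm, standing in the front row, second place from the left of the grid; 48 mm above the case's underside, its cap top at 87 mm. To be left where it stands.
- tube_c_mid (a point): Centre (half-way up) of a loose capped blood tube, 15 dia x 78 mm, standing in the second row, rightmost place of the grid; 48 mm above the case's underside, its cap top at 87 mm. To be left where it stands.
- tube_d_mid (a point): Centre (half-way up) of a loose capped blood tube, 15 dia x 78 mm, standing in the third row, second place from the left of the grid; 48 mm above the case's underside, its cap top at 87 mm. To be left where it stands.
- tube_e_mid (a point): Centre (half-way up) of a loose capped blood tube, 15 dia x 78 mm, standing in the rear row, third place from the left of the grid; 48 mm above the case's underside, its cap top at 87 mm. To be left where it stands.
- timer: Digital timer, 58x62x18 mm, on the desk to the left of the case; loose bystander, origin at the centre of its underside. Not to be moved.
- vial_1: Small reagent vial, 25 dia x 53 mm, left of the case near its back; loose bystander, origin at the centre of its underside. Not to be moved.
- vial_2: A second such vial, 25 dia x 53 mm, left of the case, in front of the first; loose bystander, origin at the centre of its underside. Not to be moved.
- forceps: Steel forceps, 125 mm long, lying to the right of the case; loose bystander, origin at the centre of its underside. Not to be moved.
- pen: Pen, 145 mm long, lying on the desk to the right of the case; loose bystander, origin at the centre of its underside. Not to be moved.

How it is judged:
By the outcome, as a careful person would: the job done as asked, in the order asked, and still so for the second after the job is handed in, with the robot touching nothing.
It also fails if it takes over 54 s, if anything falls off the work surface, if the arm or the gripper's body presses on something with over 40 N, if the wrist force passes 120 N, or if a joint passes its speed limit or range.

### The arm

A 6-joint arm with a two-finger parallel gripper is mounted at the origin on the work surface; the furniture and walls round the work are solid. World frame = base frame: x ahead of the robot, y to its left, z up, the work surface at z = 0. Lengths are in m, angles in rad, forces in N, time in s.
With the tool pointing down it reaches from about 0.425 to 0.95 m from the base axis. Payload 3.5 kg.
Tool frame: the origin (TCP) lies midway between the tips of the shut fingers; the grasp point (between the pads) lies ctrl.grasp_offset behind it (ctrl.grasp_offset is the distance from the TCP to the grasp point, in m); x points along the fingers, y is the direction in which the jaws open and shut, and the axes are right-handed (so a half turn about x gives the same grasp; the last joint's range is limited). The gripper opens to 85 mm and grips with 20 to 120 N. Pads are 22 mm wide; open, the fingers measure 114 mm over their backs; the gripper's body (76 mm by 85 mm) begins 54 mm behind the grasp point. The pads swing forward as they close: fully open they stand 13 mm farther back than shut.
Start: joints at [-1.498, 0.286, 1.577, -0, 1.279, -0.15], TCP at [0.149, -0.658, 0.231] pointing down, gripper open.
Joint ranges: [-2.77, 2.77], [-0.9, 2.22], [0.21, 2.48], [-1.53, 4.67], [0.24, 2.81], [-2.84, 2.84]. Speed limits (rad/s): [2.79, 2.79, 3.14, 3.14, 3.14, 3.14].

### API

Orientations are given as a unit quaternion [x, y, z, w].
In Python, from plant import readout, read_camera, sign_off, ctrl gives the robot as it stands.
- The arm moves only by the tool drive_tool, never from a script. Its argument "steps" is a list of rows, each a list of 5 numbers: the shift along the tool's x, y, z in cm, then the turn about the tool's x in degrees, then the opening, from 0 (shut) to 1 (fully open). A call has 1 to 10 rows; each row shifts and turns the commanded pose from where the row before left it, along the tool's axes as they then stand; what a row does not reach is not made up. A row lasts 1/10 s, in which the tool goes at most 50 mm and 8.59 degrees, less where a joint would pass 70% of its speed; a pose out of reach is approached as far as the arm can. A call is refused whole if a number of a shift passes 5 or a number of a turn 8.59, either way. A call with a gripper value outside its range is refused whole. The fingers move at their own pace and stop on an object; "force" is the grip in N (left out, the last holds). Time passes only in rows, so rows that do not move let the fingers close. It gives the time, the measured TCP pose, the force and the opening at its end, in the units of the state.
- readout.get_state(): the state, without advancing time (a new reading comes with each control period).
- read_camera(name): name is "scene" or "top" or "wrist"; returns a dict with "frame" (400x640x3 uint8, red, green, blue), "vertical_fov" (degrees; the focal length in pixels is half the picture's height over the tangent of half this angle, whatever the lens; pixels are square), "cx", "cy" (the principal point, pixels), "eye" and "orientation" of the camera in the world. Camera axes: x right, y up, looking along -z (the intrinsics and any distortion apply to the point x, -y, -z); pixel columns grow to the right and rows downward; lengths in m; the calibration is good to about 2 mm. A picture is of the moment at which its call begins. There is no depth.
- sign_off(): hands the job in, once; it reports no verdict.
The state is a dict: "time": time; "qpos": joint angles; "dq": joint speeds; "joint_efforts": joint torques, N m; "eef_pos": TCP position; "tcp_rot": TCP orientation; "contact_force": force on the tool from outside, world axes, zero at the start; "wrist_torque": the same for the moment, N m; "opening": opening from 0.0 (shut) to 1.0 (fully open).
Only numpy, scipy, OpenCV 4.12 (cv2) and the standard library are available. Lean on these libraries where they do the work, as an engineer would, in place of code of your own. Each camera call takes 0.05 s, during which the arm holds its last target. There are 200 camera calls.

## Working session

There is one attempt and no reset: what is moved stays moved. The work goes in short steps, Python scripts to look and compute and a tool call to move; the robot and the scene stay as the last step left them, time stands still between calls to the robot, and variables do not carry over. Pictures are saved under pics/ and viewed, about 8 in all and at most 12, crops included, and the job is handed in when it is done.

Besides the shell and the picture viewer there is one more tool, called after ">>>" by a JSON object that holds its "method" and its "body". drive_tool: Moves the arm, as the interface text tells. Its arguments: {"type":"object","properties":{"steps":{"type":"array","items":{"type":"array","items":{"type":"number"}}},"force":{"type":"number"}},"required":["steps"]}

```bash
mkdir -p pics; ls
python3 - <<'E'
from plant import readout, read_camera, ctrl
import cv2
s=readout.get_state(); print(s, ctrl.grasp_offset)
for n in("scene","top"):
    c=read_camera(n); cv2.imwrite(f"pics/{n}1.png",c["frame"][:,:,::-1]); print({k:v for k,v in c.items() if k!="frame"})
E
```

```text
pics
{'time': 0.0, 'qpos': array([-1.49801324e+00,  2.87189326e-01,  1.57820444e+00,  5.63146363e-05,
        1.27860305e+00, -1.50002545e-01]), 'dq': array([-0.00120525,  0.00029255, -0.00032475, -0.00096167, -0.00046101,
        0.00137024]), 'joint_efforts': array([-1.51256780e-03, -4.05988848e+01, -2.92626446e+01, -2.44339353e-04,
        5.88604657e-03,  5.51477839e-06]), 'eef_pos': array([ 0.14913074, -0.65763521,  0.22991655]), 'tcp_rot': array([ 0.70277629,  0.07944667, -0.70267257,  0.07774941]), 'contact_force': array([ 0.92934617, -0.16486989,  0.23264571]), 'wrist_torque': array([-0.02015919,  0.03355124,  0.03532537]), 'opening': 1.002760382820155} 0.0187
{'vertical_fov': 52.877611167396374, 'cx': 318.71179459424127, 'cy': 201.96859238985013, 'eye': array([0.63848952, 0.36671026, 0.86862764]), 'orientation': array([0.04512274, 0.23177056, 0.9542047 , 0.18368379])}
{'vertical_fov': 50.454288472184615, 'cx': 315.97651541119643, 'cy': 198.930322158459, 'eye': array([ 0.37637454, -0.00512929,  1.11801471]), 'orientation': array([-0.03460941,  0.03868708,  0.71253348, -0.69971533])}
```

View pics/scene1.png

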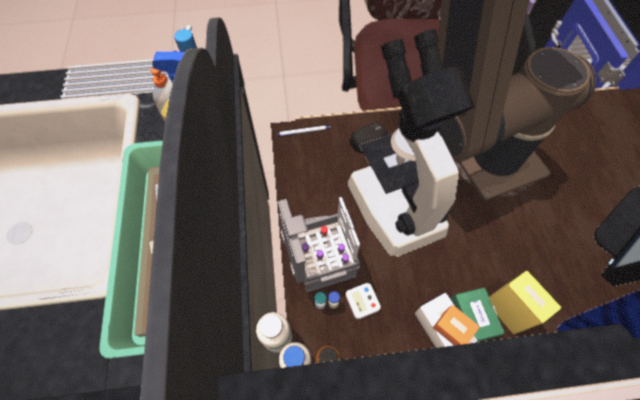

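View pics/top1.png

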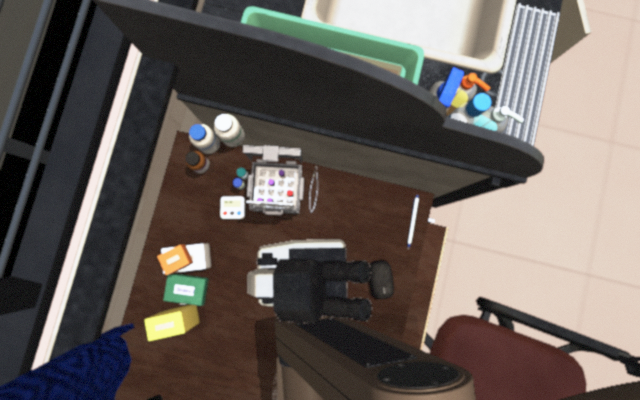

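The scene view shows the case at about (325,245), with its cover standing towards the partition. The top view shows the case at about (275,187), the microscope between it and the robot, the wall behind it, the forceps at (314,190) and the timer at (232,207). I'll enlarge both.

```bash
cat > h.py <<'E'
import numpy as np, cv2
from scipy.spatial.transform import Rotation as R
from plant import readout, read_camera
def K(c):
    f=200/np.tan(np.radians(c["vertical_fov"])/2); return f,c["cx"],c["cy"]
def proj(c,P):
    f,cx,cy=K(c); p=R.from_quat(c["orientation"]).inv().apply(np.atleast_2d(P)-c["eye"])
    return np.c_[cx+f*p[:,0]/-p[:,2], cy-f*p[:,1]/-p[:,2]]
def atz(c,uv,z):
    f,cx,cy=K(c); uv=np.atleast_2d(uv)
    d=R.from_quat(c["orientation"]).apply(np.c_[(uv[:,0]-cx)/f,-(uv[:,1]-cy)/f,-np.ones(len(uv))])
    return c["eye"]+d*((z-c["eye"][2])/d[:,2])[:,None]
def crop(c,x,y,w,h,s,fn):
    cv2.imwrite(fn,cv2.resize(c["frame"][y:y+h,x:x+w,::-1],None,fx=s,fy=s,interpolation=cv2.INTER_CUBIC))
def case(px,py,yaw,pts): # case frame mm -> world
    return R.from_euler("z",yaw).apply(np.array(pts)/1000.)+[px,py,0]
E
python3 - <<'E'
from h import *
import pickle
a=read_camera("scene");b=read_camera("top");pickle.dump((a,b),open("c1.pkl","wb"))
A=a["frame"][180:330,260:400];B=b["frame"][130:230,180:340]
crop(a,265,190,130,130,6,"pics/a.png") if 0 else None
A=cv2.resize(A[:, :],None,fx=4,fy=4,interpolation=cv2.INTER_CUBIC);cv2.imwrite("pics/a.png",A[:,:,::-1])
cv2.imwrite("pics/b.png",cv2.resize(B,None,fx=5,fy=5,interpolation=cv2.INTER_CUBIC)[:,:,::-1])
E
```

```text
(no output)
```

View pics/a.png

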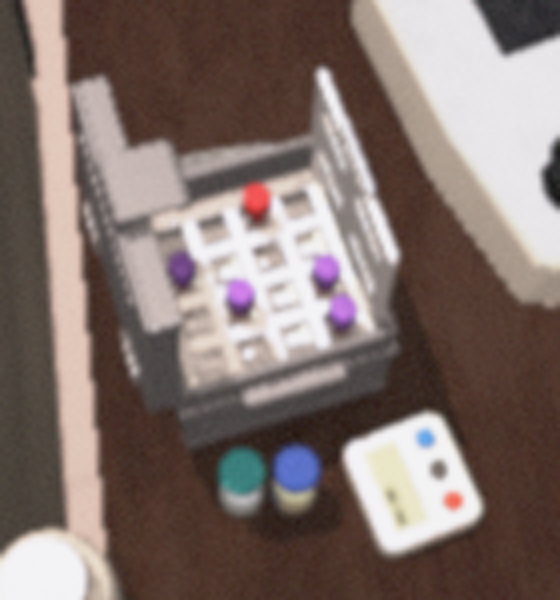

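View pics/b.png

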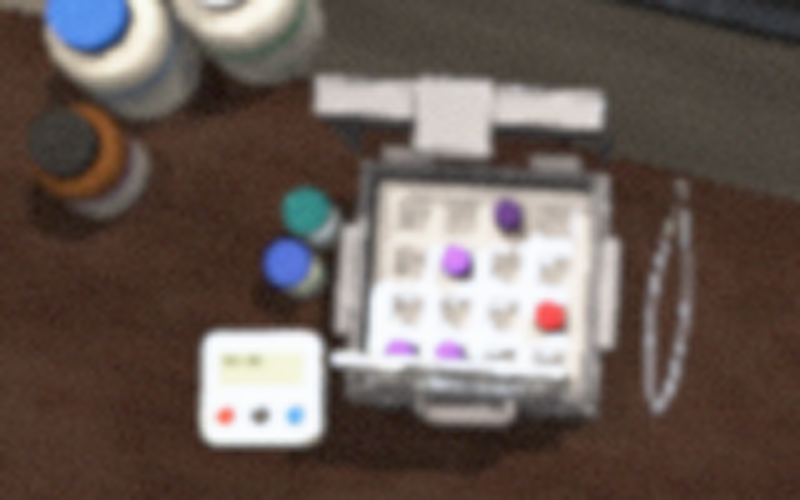

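```bash
cat > fit.py <<'E'
from h import *
import pickle
from scipy.optimize import least_squares
a,b=pickle.load(open("c1.pkl","rb"))
S=lambda l:np.array(l)/4.+[260,180]
T=lambda l:np.array(l)/5.+[180,130]
cap=[(-36,36,84),(-36,12,84),(-12,-36,84),(12,12,84),(36,-12,84)]
def cov(t,y,l,n): return (59-l*np.cos(t)+n*np.sin(t),y,97+l*np.sin(t)+n*np.cos(t))
def fl(p,y,l): return (-49+l*np.cos(p),y,90.5+l*np.sin(p))
def model(q):
    x,y,w,t,p=q
    co=[cov(t,62,118,16),cov(t,-62,118,16),cov(t,-62,118,0),cov(t,62,118,0)]
    f=[fl(p,52,92),fl(p,-52,92)]
    W=lambda l:case(x,y,w,l)
    return np.r_[proj(a,W(cap)),proj(a,W(co)),proj(a,W(f)),proj(b,W(cap[2:])),proj(b,W(co)),proj(b,W(f))]
obs=np.r_[S([(342,312),(326,271),(257,200),(240,296),(181,268),(150,330),(75,88),(105,77),(178,320),(397,258),(320,70)]),
 T([(550,316),(457,262),(509,213),(315,75),(605,90),(605,130),(313,115),(332,358),(568,375)])]
if __name__=="__main__":
    g=atz(b,T([(457,262)]),.084)[0]; print(g)
    r=least_squares(lambda q:(model(q)-obs).ravel(),[g[0],g[1],0,1.7,1.6],loss="soft_l1",f_scale=.7)
    print(np.round(r.x,4)); print(np.round(model(r.x)-obs,1))
    x,y,w,t,p=r.x
    print("flap edge",case(x,y,w,[fl(p,0,92)]),"cover edge",case(x,y,w,[cov(t,0,118,16)]))
    print("vials",atz(b,T([(307,212),(288,264)]),.053),"timer",atz(b,T([(200,330),(325,330),(325,443),(200,443)]),.018))
    print("wall base",atz(b,T([(330,90),(620,165),(790,200)]),0), "white bottle",atz(a,S([(45,570)]),.1),atz(b,T([(250,60)]),.05))
    print("forceps",atz(b,T([(680,185),(655,410),(648,300),(690,300)]),0.005))
    print("scope base corner/edges",atz(b,[(257,242),(346,240),(250,270),(247,293)],.05),"scope high",atz(b,[(275,262),(320,262),(370,262),(392,290)],.3))
    print("wall top",atz(b,[(430,112),(250,75),(540,150),(185,45)],.35))
E
python3 fit.py
```

```text
[0.52673532 0.09669747 0.084     ]
[ 0.5161  0.0901 -0.0788  1.5261  1.5788]
[[ 0.1 -1.2]
 [ 0.4 -1.4]
 [-0.4 -0.8]
 [-0.2 -1.2]
 [ 0.1 -1.4]
 [-1.1 -0.4]
 [-0.8 -1.7]
 [ 0.1 -1.1]
 [ 1.  -0.4]
 [-0.3 -0.1]
 [ 0.6 -1.2]
 [-1.6 -0.8]
 [-1.8 -0.9]
 [-1.8 -0.1]
 [-0.9  0. ]
 [-1.7  0.5]
 [-2.1 -0.2]
 [-1.  -0.7]
 [-1.5 -0. ]
 [-1.8 -0.6]]
flap edge [[0.4664761  0.09402047 0.18249709]] cover edge [[0.58555048 0.08462213 0.21559695]]
vials [[0.55819999 0.17561189 0.053     ]
 [0.53173522 0.18522309 0.053     ]] timer [[0.50294528 0.23724374 0.018     ]
 [0.50178295 0.17219658 0.018     ]
 [0.44286457 0.17226149 0.018     ]
 [0.4440372  0.23695015 0.018     ]]
wall base [[ 0.63320133  0.17227892  0.        ]
 [ 0.589723    0.01755236  0.        ]
 [ 0.56919863 -0.07282739  0.        ]] white bottle [[0.66626498 0.20018244 0.1       ]] [[0.63808241 0.20529052 0.05      ]]
forceps [[ 0.57743244 -0.01425686  0.005     ]
 [ 0.45786427  0.00108471  0.005     ]
 [ 0.51616835  0.00378128  0.005     ]
 [ 0.51577341 -0.01840666  0.005     ]]
scope base corner/edges [[ 0.38181023  0.13717687  0.05      ]
 [ 0.38269819 -0.08562173  0.05      ]
 [ 0.31291539  0.15483182  0.05      ]
 [ 0.25689399  0.16236723  0.05      ]] scope high [[ 0.34195698  0.06971993  0.3       ]
 [ 0.34035962 -0.01608759  0.3       ]
 [ 0.33858288 -0.11153115  0.3       ]
 [ 0.28524555 -0.15161679  0.3       ]]
wall top [[ 0.61510192 -0.22547628  0.35      ]
 [ 0.69201464  0.10906166  0.35      ]
 [ 0.53965574 -0.42543644  0.35      ]
 [ 0.75274999  0.23150104  0.35      ]]
```

Run:
```python
from h import *
import pickle
a,b=pickle.load(open("c1.pkl","rb"))
def tri(ua,ub):
    o=[];d=[]
    for c,u in((a,ua),(b,ub)):
        p=atz(c,[u],0)[0]-c["eye"]; d.append(p/np.linalg.norm(p)); o.append(c["eye"])
    s=np.linalg.lstsq(np.c_[d[0],-d[1]],o[1]-o[0],rcond=None)[0]
    A=o[0]+s[0]*d[0];B=o[1]+s[1]*d[1]; return np.round((A+B)/2,3),np.round(np.linalg.norm(A-B),3)
for n,ua,ub in(("eyep1",(392,46),(381,278)),("eyep2",(425,38),(368,310)),("wallend",(215,22),(543,160)),("wallend2",(240,60),(487,185)),("scope head",(437,85),(300,290)),("bottle",(272,330),(230,128)),("pen",(327,127),(416,197))):
    print(n,tri(ua,ub))
for z in(0,.1,.2,.3,.4,.5): print(z,np.round(proj(a,[(.61,.085,z),(.627,.15,z),(.592,.02,z)])).tolist(),np.round(proj(b,[(.61,.085,z),(.627,.15,z),(.592,.02,z)])).tolist())
print(proj(b,[(0,0,0),(.149,-.658,.23)]),proj(a,[(0,0,0),(.149,-.658,.23)]))
```

```text
eyep1 (array([ 0.309, -0.119,  0.363]), np.float64(0.01))
eyep2 (array([ 0.26 , -0.093,  0.385]), np.float64(0.005))
wallend (array([ 0.556, -0.524,  0.183]), np.float64(0.007))
wallend2 (array([ 0.518, -0.42 ,  0.136]), np.float64(0.031))
scope head (array([0.3  , 0.019, 0.396]), np.float64(0.002))
bottle (array([0.672, 0.204, 0.057]), np.float64(0.002))
pen (array([ 0.44 , -0.21 ,  0.121]), np.float64(0.109))
0 [[283.0, 272.0], [286.0, 302.0], [281.0, 244.0]] [[279.0, 156.0], [254.0, 150.0], [303.0, 162.0]]
0.1 [[279.0, 257.0], [282.0, 290.0], [277.0, 227.0]] [[275.0, 148.0], [249.0, 141.0], [302.0, 154.0]]
0.2 [[275.0, 238.0], [278.0, 275.0], [272.0, 205.0]] [[271.0, 137.0], [242.0, 130.0], [301.0, 145.0]]
0.3 [[268.0, 214.0], [271.0, 255.0], [266.0, 177.0]] [[266.0, 125.0], [233.0, 117.0], [299.0, 133.0]]
0.4 [[260.0, 182.0], [263.0, 228.0], [258.0, 141.0]] [[260.0, 109.0], [222.0, 100.0], [297.0, 118.0]]
0.5 [[249.0, 137.0], [252.0, 189.0], [247.0, 92.0]] [[251.0, 88.0], [208.0, 78.0], [295.0, 99.0]]
[[314.5560755  392.84798714]
 [636.61032851 349.4861225 ]] [[495.4379149  157.5969473 ]
 [345.78811726 -62.01716667]]
```

```bash
cat >> h.py <<'E'
def go(P,yaw=None):
    """world target -> tool-frame shift cm, tool axes; yaw=world angle of tool y"""
    s=readout.get_state(); r=R.from_quat(s["tcp_rot"]); M=r.as_matrix()
    print("t",round(s["time"],2),"pos",s["eef_pos"].round(4),"F",s["contact_force"].round(1),"op",round(s["opening"],2),"q",s["qpos"].round(2))
    print("x",M[:,0].round(2),"y",M[:,1].round(3),"z",M[:,2].round(3))
    for p in np.atleast_2d(P): print(p,"tool cm",(M.T@(p-s["eef_pos"])*100).round(2))
E
python3 -c "
from h import *
go([[.149,-.658,.42],[.43,-.38,.42],[.45,.09,.42]])"
```

```text
t 0.2 pos [ 0.1491 -0.6579  0.2304] F [-1.  -0.6  0.1] op 1.0 q [-1.5   0.29  1.58 -0.    1.28 -0.15]
x [-0.  0. -1.] y [ 0.221 -0.975 -0.002] z [-0.975 -0.221 -0.   ]
[ 0.149 -0.658  0.42 ] tool cm [-1.896e+01 -2.000e-02  1.000e-02]
[ 0.43 -0.38  0.42] tool cm [-18.92 -20.92 -33.54]
[0.45 0.09 0.42] tool cm [-18.85 -66.32 -45.87]
```

>>> {"method": "drive_tool", "body": {"steps": [[-3.8,0,0,0,1],[-3.8,0,0,0,1],[-3.8,0,0,0,1],[-3.8,0,0,0,1],[-3.8,0,0,0,1]]}}

```text
time: 0.7
eef_pos: [0.1492, -0.658, 0.4226]
tcp_rot: [0.703, 0.079, -0.703, 0.078]
contact_force: [1.4, -0.2, 0.7]
opening: 0.996
```

>>> {"method": "drive_tool", "body": {"steps": [[0,-2.1,-3.35,0,1],[0,-2.1,-3.35,0,1],[0,-2.1,-3.35,0,1],[0,-2.1,-3.35,0,1],[0,-2.1,-3.35,0,1],[0,-2.1,-3.35,0,1],[0,-2.1,-3.35,0,1],[0,-2.1,-3.35,0,1],[0,-2.1,-3.35,0,1],[0,-2.1,-3.35,0,1]]}}

```text
time: 1.7
eef_pos: [0.4304, -0.3781, 0.4212]
tcp_rot: [-0.703, -0.079, 0.703, -0.079]
contact_force: [-0.8, 0.6, -0.1]
opening: 0.999
```

>>> {"method": "drive_tool", "body": {"steps": [[0,-4.5,-1.25,0,1],[0,-4.5,-1.25,0,1],[0,-4.5,-1.25,0,1],[0,-4.5,-1.25,0,1],[0,-4.5,-1.25,0,1],[0,-4.5,-1.25,0,1],[0,-4.5,-1.25,0,1],[0,-4.5,-1.25,0,1],[0,-4.5,-1.25,0,1],[0,-4.5,-1.25,0,1]]}}

```text
time: 2.7
eef_pos: [0.4515, 0.089, 0.4214]
tcp_rot: [0.703, 0.079, -0.703, 0.079]
contact_force: [0.5, 0.1, 0.4]
opening: 1.0
```

>>> {"method": "drive_tool", "body": {"steps": [[0,0,0,-8,1],[0,0,0,-8,1],[0,0,0,-8,1],[0,0,0,-8,1],[0,0,0,-8,1],[0,0,0,-8,1],[0,0,0,-8,1],[0,0,0,-8,1],[0,0,0,-8,1],[0,0,0,0,1]]}}

```text
time: 3.7
eef_pos: [0.4518, 0.087, 0.4211]
tcp_rot: [-0.522, -0.477, 0.522, -0.477]
contact_force: [-0.0, 0.3, -0.4]
opening: 0.999
```

Run:
```python
from h import *
import pickle
go([[.45,.09,.42]])
w=read_camera("wrist");b=read_camera("top");a=read_camera("scene");pickle.dump((a,b,w),open("c2.pkl","wb"))
print({k:v for k,v in w.items() if k!="frame"})
cv2.imwrite("pics/w1.png",w["frame"][:,:,::-1])
```

```text
t 3.7 pos [0.4518 0.087  0.4211] F [-0.   0.3 -0.4] op 1.0 q [-0.03 -0.28  1.81  0.    1.62  0.06]
x [-0.  0. -1.] y [ 0.996 -0.091 -0.   ] z [-0.091 -0.996 -0.   ]
[0.45 0.09 0.42] tool cm [ 0.11 -0.21 -0.28]
{'vertical_fov': 68.63584502061583, 'cx': 322.0309412290087, 'cy': 200.23056137337414, 'eye': array([0.45829592, 0.15629521, 0.56293437]), 'orientation': array([-0.13866874,  0.00689582, -0.04507854,  0.98928831])}
```

View pics/w1.png

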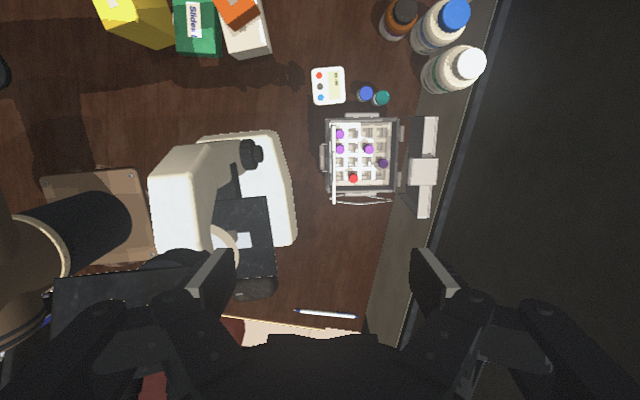

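The wrist view shows the case at (365,155), flap edge-on at (333,155), cover top edge at x≈412–437 from y=117 to 217 with its tongue at (423,172), and the wall face close behind, between x≈430 and 465.

Run:
```python
from h import *
import pickle
a,b,w=pickle.load(open("c2.pkl","rb"))
crop(w,310,80,180,140,4.4,"pics/w2.png")
```

```text
(no output)
```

View pics/w2.png

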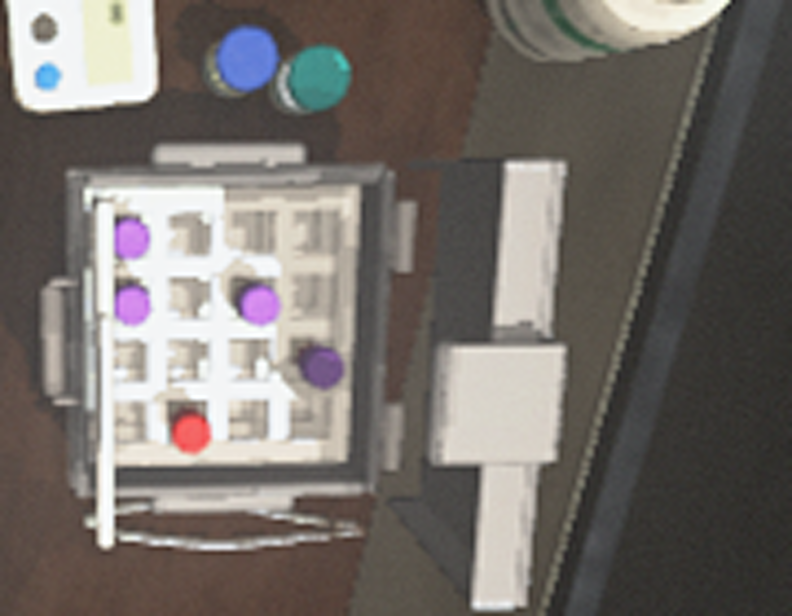

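```bash
cat > fit2.py <<'E'
from fit import *
_,_,w=pickle.load(open("c2.pkl","rb"))
W_=lambda l:np.array(l)/4.4+[310,80]
ow=W_([(131,239),(131,304),(191,432),(258,303),(321,368),(567,160),(527,610),(472,606),(503,160),(105,200),(105,545)])
def mw(q):
    x,y,ww,t,p=q[:5]
    co=[cov(t,62,118,16),cov(t,-62,118,16),cov(t,-62,118,0),cov(t,62,118,0)]
    return proj(w,case(x,y,ww,[(c[0],c[1],86) for c in cap]+co+[fl(p,52,92),fl(p,-52,92)]))
f=lambda q:np.r_[mw(q)-ow+0,model(q)-obs].ravel()
r0=least_squares(lambda q:(mw(q)-ow).ravel(),[.516,.09,-.08,1.53,1.57]); print("wrist only",r0.x.round(4),(mw(r0.x)-ow).round(1).tolist())
r=least_squares(f,r0.x,loss="soft_l1"); x,y,ww,t,p=r.x
print("all",r.x.round(4)); print((mw(r.x)-ow).round(1).tolist())
for q in(r0.x,r.x):
    x,y,ww,t,p=q
    print("cover outer edge L,M,R",case(x,y,ww,[cov(t,v,118,16) for v in(62,0,-62)]).round(3).tolist())
    print("flap edge",case(x,y,ww,[fl(p,0,92)]).round(3))
B=W_([(490,50),(355,600)]);Tp=W_([(720,20),(545,610)])
print("base",atz(w,B,0).round(3).tolist())
for z in(.2,.25,.3,.35,.4):print(z,atz(w,Tp,z).round(3).tolist())
E
python3 fit2.py
```

```text
wrist only [ 0.5158  0.0885 -0.0772  1.5315  1.5637] [[-0.5, -0.4], [-0.5, 0.1], [0.3, 0.0], [0.4, -0.1], [0.3, -0.2], [0.2, -0.6], [-0.2, -0.0], [-0.6, 0.9], [0.5, -0.4], [-0.1, 0.0], [0.1, 0.7]]
all [ 0.5157  0.0888 -0.0779  1.53    1.5687]
[[-0.5, -0.6], [-0.5, -0.1], [0.2, -0.2], [0.4, -0.3], [0.3, -0.4], [0.1, -0.8], [-0.4, -0.3], [-0.8, 0.6], [0.4, -0.6], [-0.5, -0.3], [-0.3, 0.5]]
cover outer edge L,M,R [[0.591, 0.145, 0.216], [0.586, 0.083, 0.216], [0.581, 0.021, 0.216]]
flap edge [[0.468 0.092 0.182]]
cover outer edge L,M,R [[0.591, 0.145, 0.216], [0.586, 0.083, 0.216], [0.581, 0.022, 0.216]]
flap edge [[0.467 0.093 0.182]]
base [[0.64, 0.183, 0.0], [0.579, -0.051, 0.0]]
0.2 [[0.636, 0.176, 0.2], [0.592, 0.015, 0.2]]
0.25 [[0.611, 0.173, 0.25], [0.574, 0.034, 0.25]]
0.3 [[0.587, 0.17, 0.3], [0.555, 0.054, 0.3]]
0.35 [[0.562, 0.168, 0.35], [0.537, 0.073, 0.35]]
0.4 [[0.538, 0.165, 0.4], [0.518, 0.093, 0.4]]
```

Run:
```python
import contextlib,io
with contextlib.redirect_stdout(io.StringIO()):
    from fit2 import *
Tp=W_([(720,20),(650,250),(545,610)])
for z in(-.1,0,.05,.1,.15,.2,.25,.3):
    P=atz(w,Tp,z); print(z,P.round(3).tolist(),"top px",proj(b,P).round(0).tolist(),"scene px",proj(a,P).round(0).tolist())
a,b,w=pickle.load(open("c2.pkl","rb"))
A=np.hstack([cv2.resize(b["frame"][80:200,180:340],None,fx=2.5,fy=2.5),cv2.resize(a["frame"][180:300,230:390],None,fx=2.5,fy=2.5)])
cv2.imwrite("pics/m.png",cv2.convertScaleAbs(A,alpha=1.8)[:,:,::-1])
```

```text
-0.1 [[0.783, 0.192, -0.1], [0.753, 0.086, -0.1], [0.703, -0.102, -0.1]] top px [[245.0, 106.0], [281.0, 115.0], [345.0, 131.0]] scene px [[231.0, 356.0], [230.0, 307.0], [229.0, 232.0]]
0 [[0.734, 0.186, 0.0], [0.708, 0.096, 0.0], [0.666, -0.063, 0.0]] top px [[241.0, 112.0], [274.0, 120.0], [334.0, 135.0]] scene px [[243.0, 338.0], [242.0, 293.0], [240.0, 224.0]]
0.05 [[0.709, 0.184, 0.05], [0.686, 0.102, 0.05], [0.648, -0.044, 0.05]] top px [[238.0, 115.0], [270.0, 123.0], [327.0, 137.0]] scene px [[251.0, 328.0], [249.0, 285.0], [246.0, 220.0]]
0.1 [[0.685, 0.181, 0.1], [0.664, 0.107, 0.1], [0.629, -0.024, 0.1]] top px [[236.0, 118.0], [266.0, 126.0], [320.0, 139.0]] scene px [[259.0, 317.0], [257.0, 277.0], [254.0, 215.0]]
0.15 [[0.66, 0.178, 0.15], [0.642, 0.112, 0.15], [0.611, -0.005, 0.15]] top px [[233.0, 122.0], [261.0, 130.0], [312.0, 142.0]] scene px [[268.0, 304.0], [266.0, 267.0], [262.0, 209.0]]
0.2 [[0.636, 0.176, 0.2], [0.62, 0.118, 0.2], [0.592, 0.015, 0.2]] top px [[230.0, 127.0], [256.0, 133.0], [303.0, 145.0]] scene px [[278.0, 290.0], [275.0, 256.0], [271.0, 203.0]]
0.25 [[0.611, 0.173, 0.25], [0.597, 0.123, 0.25], [0.574, 0.034, 0.25]] top px [[227.0, 132.0], [251.0, 138.0], [293.0, 148.0]] scene px [[289.0, 275.0], [286.0, 244.0], [282.0, 195.0]]
0.3 [[0.587, 0.17, 0.3], [0.575, 0.128, 0.3], [0.555, 0.054, 0.3]] top px [[223.0, 137.0], [244.0, 143.0], [282.0, 152.0]] scene px [[301.0, 257.0], [299.0, 230.0], [294.0, 187.0]]
```

View pics/m.png

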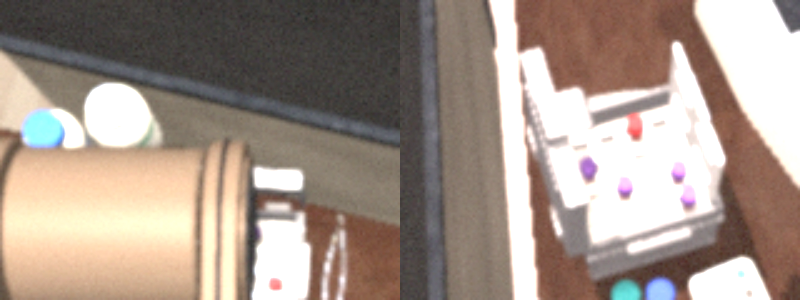

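The black partition stands at about x=0.71, well behind the cover at 0.586, so there is room for shut fingers behind it. Case pose: (0.516, 0.0887), yaw −0.078, flap 1.57, cover 1.53. Next I shut the fingers and come down in front of the flap.

>>> {"method": "drive_tool", "body": {"steps": [[0,-0.9,-0.2,0,0],[2,-0.9,-0.2,0,0],[3,0,0,0,0],[3,0,0,0,0],[3,0,0,0,0],[3,0,0,0,0],[3,0,0,0,0],[3,0,0,0,0],[3,0,0,0,0],[0,0,0,0,0]]}}

```text
time: 4.85
eef_pos: [0.4309, 0.0929, 0.1869]
tcp_rot: [-0.52, -0.479, 0.525, -0.474]
contact_force: [-0.1, 0.4, -0.8]
opening: -0.001
```

>>> {"method": "drive_tool", "body": {"steps": [[2.2,0,0,0,0],[0,1,0,0,0],[0,1,0,0,0],[0,1,0,0,0],[0,1,0,0,0],[0,1,0,0,0],[0,1,0,0,0],[0.8,0.5,0,0,0],[0.8,0.3,0,0,0],[0,0,0,0,0]]}}

```text
time: 5.85
eef_pos: [0.5015, 0.0864, 0.1517]
tcp_rot: [-0.522, -0.477, 0.523, -0.476]
contact_force: [1.0, 0.3, -0.7]
opening: -0.002
```

Run:
```python
from h import *
import pickle
go([[.502,.09,.096]])
a=read_camera("scene");w=read_camera("wrist")
A=np.hstack([cv2.resize(a["frame"][180:300,250:400],None,fx=2.6,fy=2.6),cv2.resize(w["frame"][60:300,200:500],None,fx=1.3,fy=1.3)])
cv2.imwrite("pics/f.png",A[:,:,::-1])
```

```text
t 5.85 pos [0.5015 0.0864 0.1517] F [ 1.   0.3 -0.7] op -0.0 q [-0.03  0.    2.05 -0.    1.09  0.06]
x [-0.  0. -1.] y [ 0.996 -0.091 -0.003] z [-0.091 -0.996  0.   ]
[0.502 0.09  0.096] tool cm [ 5.57  0.03 -0.36]
```

View pics/f.png

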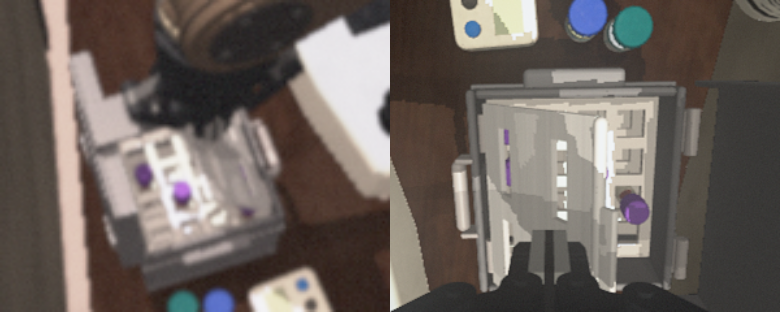

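The flap is folding ahead of the fingers, now about 50°, and the case has not moved. I'll go on down.

>>> {"method": "drive_tool", "body": {"steps": [[0.9,0.1,0,0,0],[0.9,0.1,0,0,0],[0.9,0.1,0,0,0],[0.9,0,0,0,0],[0.9,0,0,0,0],[0.5,0,0,0,0],[0.3,0,0,0,0],[0.2,0,0,0,0],[0,0,0,0,0]]}}

```text
time: 6.85
eef_pos: [0.5049, 0.0862, 0.098]
tcp_rot: [-0.522, -0.477, 0.523, -0.476]
contact_force: [-0.6, -0.5, 0.5]
opening: 0.002
```

>>> {"method": "drive_tool", "body": {"steps": [[0.2,0,0,0,0],[0.2,0,0,0,0],[0.1,0,0,0,0],[0.1,0,0,0,0],[0,0,0,0,0]]}}

```text
time: 7.35
eef_pos: [0.5051, 0.0862, 0.0923]
tcp_rot: [-0.522, -0.477, 0.522, -0.477]
contact_force: [-0.0, 0.1, 0.3]
opening: 0.004
```

>>> {"method": "drive_tool", "body": {"steps": [[0.1,0,0,0,0],[0.1,0,0,0,0],[0,0,0,0,0]]}}

```text
time: 7.65
eef_pos: [0.5052, 0.0862, 0.0919]
tcp_rot: [-0.522, -0.477, 0.523, -0.476]
contact_force: [-4.4, -0.2, 8.3]
opening: 0.001
```

Contact of 8 N with the tip at z=0.0919 means the flap is flat. I'll go up, over the cover and behind it.

>>> {"method": "drive_tool", "body": {"steps": [[-2,0,0,0,0],[-4,0,0,0,0],[-4,0,0,0,0],[-4,0,0,0,0],[-4,0,0,0,0],[-3,0,0,0,0],[0,4,0,0,0],[0,4,0,0,0],[0,4,0,0,0],[0,0,0,0,0]]}}

```text
time: 8.65
eef_pos: [0.6265, 0.0746, 0.2973]
tcp_rot: [-0.521, -0.478, 0.524, -0.475]
contact_force: [0.6, 0.6, -0.5]
opening: -0.0
```

Run:
```python
from h import *
go([[.625,.085,.2]])
w=read_camera("wrist");a=read_camera("scene")
A=np.hstack([cv2.resize(a["frame"][160:300,220:390],None,fx=2.3,fy=2.3),cv2.resize(w["frame"][:,60:560],None,fx=.805,fy=.805)])
cv2.imwrite("pics/g.png",A[:,:,::-1])
```

```text
t 8.65 pos [0.6265 0.0746 0.2973] F [ 0.6  0.6 -0.5] op -0.0 q [-0.04  0.15  1.62  0.    1.38  0.05]
x [-0.  0. -1.] y [ 0.996 -0.092 -0.004] z [-0.092 -0.996  0.   ]
[0.625 0.085 0.2  ] tool cm [ 9.73 -0.2  -1.03]
```

View pics/g.png

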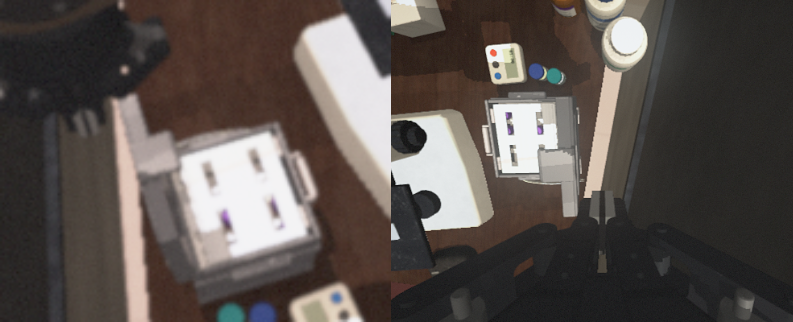

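The flap lies flat over the caps and the shut fingers are in the clear gap behind the cover. I'll go down and push it forward.

>>> {"method": "drive_tool", "body": {"steps": [[2.5,0,-1,0,0],[3,0,0,0,0],[3,0,0,0,0],[2.5,0,0,0,0],[0,-0.8,0,0,0],[0,-0.8,0,0,0],[0,-0.8,0,0,0],[0,-0.8,0,0,0],[0,-0.8,0,0,0],[0,0,0,0,0]]}}

```text
time: 9.75
eef_pos: [0.5846, 0.0891, 0.1909]
tcp_rot: [-0.522, -0.477, 0.522, -0.477]
contact_force: [0.0, -0.4, 0.3]
opening: 0.001
```

>>> {"method": "drive_tool", "body": {"steps": [[0.1,-0.8,0,0,0],[0.1,-0.8,0,0,0],[0.1,-0.8,0,0,0],[0.1,-0.8,0,0,0],[0.2,-0.8,0,0,0],[0.2,-0.8,0,0,0],[0,0,0,0,0]]}}

```text
time: 10.45
eef_pos: [0.5362, 0.0935, 0.1816]
tcp_rot: [-0.522, -0.477, 0.523, -0.476]
contact_force: [0.6, -1.1, -0.6]
opening: 0.004
```

Run:
```python
from h import *
go([[.506,.088,.145]])
w=read_camera("wrist");a=read_camera("scene")
A=np.hstack([cv2.resize(a["frame"][160:300,220:390],None,fx=2.3,fy=2.3),cv2.resize(w["frame"][:,60:560],None,fx=.805,fy=.805)])
cv2.imwrite("pics/h.png",A[:,:,::-1])
```

```text
t 10.45 pos [0.5362 0.0935 0.1816] F [ 0.6 -1.1 -0.6] op 0.0 q [-0.01  0.05  1.94  0.    1.15  0.08]
x [-0.  0. -1.] y [ 0.996 -0.091 -0.003] z [-0.091 -0.996  0.   ]
[0.506 0.088 0.145] tool cm [ 3.67 -2.95  0.82]
```

View pics/h.png

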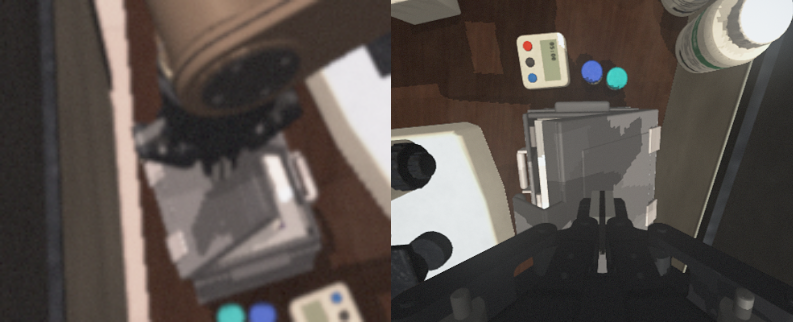

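The cover is folding forward, roughly half-way down, and the case is still in place. I'll push on forward and down.

>>> {"method": "drive_tool", "body": {"steps": [[0.7,-0.6,0.1,0,0],[0.7,-0.6,0.1,0,0],[0.7,-0.6,0.1,0,0],[0.7,-0.6,0.1,0,0],[0.7,-0.6,0.1,0,0],[0.7,-0.8,0,0,0],[0.5,-0.8,0,0,0],[0.4,-0.7,0,0,0],[0,0,0,0,0]]}}

```text
time: 11.45
eef_pos: [0.4829, 0.0932, 0.1302]
tcp_rot: [-0.522, -0.477, 0.523, -0.476]
contact_force: [0.8, -0.7, 0.2]
opening: 0.0
```

>>> {"method": "drive_tool", "body": {"steps": [[0,-0.7,0,0,0],[0,-0.7,0,0,0],[0.3,0,0,0,0],[0.3,0,0,0,0],[0.2,0,0,0,0],[0,0,0,0,0]]}}

```text
time: 12.05
eef_pos: [0.4708, 0.0943, 0.1232]
tcp_rot: [-0.522, -0.477, 0.522, -0.477]
contact_force: [1.3, 0.7, 0.5]
opening: -0.0
```

>>> {"method": "drive_tool", "body": {"steps": [[0.2,-0.2,0,0,0],[0.2,0,0,0,0],[0,0,0,0,0]]}}

```text
time: 12.35
eef_pos: [0.4708, 0.0944, 0.1225]
tcp_rot: [0.523, 0.476, -0.521, 0.478]
contact_force: [-3.0, -0.4, 12.4]
opening: 0.001
```

>>> {"method": "drive_tool", "body": {"steps": [[0.2,0,0,0,0],[0.2,0,0,0,0],[0,0,0,0,0]]}}

```text
time: 12.65
eef_pos: [0.4696, 0.0945, 0.117]
tcp_rot: [0.523, 0.476, -0.522, 0.477]
contact_force: [-1.4, 0.1, 4.4]
opening: 0.001
```

>>> {"method": "drive_tool", "body": {"steps": [[0.2,0,0,0,0],[0.1,0,0,0,0],[0,0,0,0,0]]}}

```text
time: 12.95
eef_pos: [0.469, 0.0945, 0.113]
tcp_rot: [-0.522, -0.477, 0.522, -0.477]
contact_force: [-2.7, 0.3, 6.4]
opening: 0.001
```

>>> {"method": "drive_tool", "body": {"steps": [[0.2,0,0,0,0],[0.2,0,0,0,0],[0,0,0,0,0]]}}

```text
time: 13.25
eef_pos: [0.4691, 0.0945, 0.1127]
tcp_rot: [-0.521, -0.477, 0.523, -0.476]
contact_force: [-12.3, -0.4, 25.7]
opening: -0.006
```

The tip is at 0.1127 against a hard stop of 25 N, so the cover is shut. I'll retreat upwards and look.

>>> {"method": "drive_tool", "body": {"steps": [[-0.6,0,0,0,0],[-2,0,0,0,0],[-4,0,0,0,0],[-4,0,0,0,0],[-4,0,0,0,0],[-4,0,0,0,0],[-4,0,0,0,0],[-4,0,0,0,0],[-4,0,0,0,0],[0,0,0,0,0]]}}

```text
time: 14.25
eef_pos: [0.4706, 0.0945, 0.421]
tcp_rot: [0.525, 0.474, -0.519, 0.479]
contact_force: [0.4, -0.3, -0.1]
opening: -0.002
```

Run:
```python
from h import *
import pickle
go([[.45,.09,.42]])
w=read_camera("wrist");a=read_camera("scene");pickle.dump((a,w),open("c3.pkl","wb"))
A=np.hstack([cv2.resize(a["frame"][190:310,265:395],None,fx=3,fy=3),cv2.resize(w["frame"][60:240,290:470],None,fx=2,fy=2)])
cv2.imwrite("pics/i.png",A[:,:,::-1])
q=(.5157,.0887,-.078)
P=case(*q,[(-59,62,113),(-59,-62,113),(59,-62,113),(59,62,113)])
print("scene crop",((proj(a,P)-[265,190])*3).round().tolist(),"wrist crop",((proj(w,P)-[290,60])*2+[390,0]).round().tolist())
```

```text
t 14.25 pos [0.4706 0.0945 0.421 ] F [ 0.4 -0.3 -0.1] op -0.0 q [-0.01 -0.24  1.78  0.    1.59  0.08]
x [ 0.01 -0.   -1.  ] y [ 0.996 -0.091  0.012] z [-0.091 -0.996 -0.001]
[0.45 0.09 0.42] tool cm [ 0.07 -2.01  0.64]
scene crop [[290.0, 209.0], [229.0, 48.0], [67.0, 94.0], [118.0, 262.0]] wrist crop [[430.0, 127.0], [434.0, 287.0], [581.0, 285.0], [589.0, 125.0]]
```

View pics/i.png

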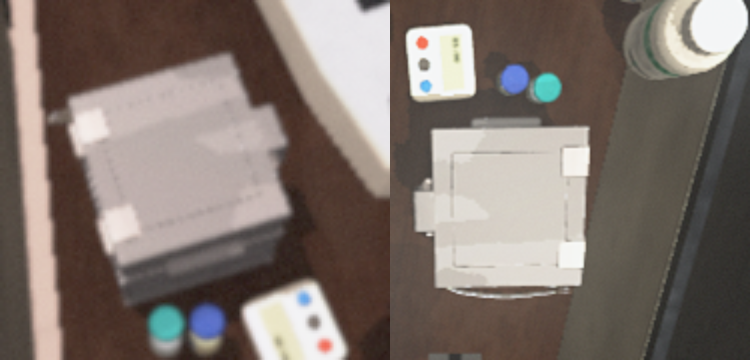

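The cover is shut. Its corners at (432,128), (435,288), (582,288) and (589,126) lie within 3 crop pixels (about 2 mm) of the prediction for a shut cover at the original case pose. The bystanders are in place and the hand is clear.

```bash
python3 -c "
from plant import sign_off; print(sign_off())"
```

```text
the job is handed in; nothing more can be done
None
```

The sample-tube case is shut and handed in after about 14 s of robot time. With the fingers shut, I pushed the flap flat across the caps, then pushed the cover over from behind and pressed its front edge until the catch let it down.

**Flap:** an 8 N stop at z = 0.0919 m, and a picture taken before closing the cover, both showed it lying flat.

**Cover:** the force rose to 12 N at the catch, then dropped as the cover went down. It came to a hard stop at z = 0.1127 m (nominal 0.113 m) under 26 N. I saw the snap only in the force and height readings.

**Case:** the closed cover's corners were within about 2 mm of where a shut, unmoved case would put them.

**Surroundings:** the timer, vials, bottle and forceps looked undisturbed in the last picture. The pen was outside that picture; the arm only passed high over that area.

**Tubes:** they can't be seen under the closed cover. The flap's flat stop was the last sign they were in place.

**Hand:** it was clear at z = 0.42 m with no contact force. No check failed.

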